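Clear the press fixture, then hold a wheel against its sprung stop

ROBOT

A 7-joint arm with a two-finger parallel gripper is mounted at the origin on the work surface. World frame = base frame: x ahead of the robot, y to its left, z up, the work surface at z = 0. Lengths are in m, angles in rad, forces in N, time in s.
With the tool pointing down it reaches from about 0.4 to 0.75 m from the base axis. Payload 19.5 kg.
Tool frame: the origin (TCP) lies at the very end of the fingers, on their centre line; the grasp point (between the pads) lies 19 mm behind it; z points along the fingers, y is the line along which they close (so a half turn about z gives the same grasp; the last joint's range is limited). The gripper opens to 85 mm and grips with 20 to 120 N. Pads are 22 mm wide; open, the fingers measure 114 mm over their backs; the gripper's body (76 mm by 85 mm) begins 54 mm behind the grasp point. The pads swing forward as they close: fully open they stand 13 mm farther back than shut.
Start: joints at [-1.342, 0.707, -0.028, 1.485, 0.022, 0.951, -0.075], TCP at [0.154, 0.554, 0.231] pointing down, gripper open.
Joint ranges: [-2.71, 2.71], [-0.32, 2.16], [-1.57, 1.52], [0, 2.45], [-1.46, 4.6], [0, 2.02], [-2.83, 2.83]. Speed limits (rad/s): [1.89, 1.89, 2.57, 2.57, 3.01, 3.01, 3.01].

INTERFACE

Orientations are given as a unit quaternion [w, x, y, z].
In Python, from station import goto, movel, move_j, grip, dwell, ik, camera, PlanningError, finish_job, current_t, current_joint_positions, current_qvel, current_tau, current_ee_pos, current_tcp_rot, current_wrist_force, current_moment, current_gripper_width, current_grasp_force gives the robot as it stands. The module is installed in compiled form; this text tells all that it offers. Calls block until the motion is done:
- goto(position, orientation): joint-space move of the TCP to a pose.
- movel(position, rotation=None, max_speed=0.15, contact_N=None): straight line of the TCP; rotation=None keeps the orientation; max_speed is the mean speed in m/s. With contact_N (N) it stops when the force on the tool has changed by that much, and returns True; else False.
- move_j(angles): joint-space move.
- grip(opening, force=None): finger opening in m; force is the grip in N (None keeps the last); returns when the fingers have stopped.
- dwell(seconds).
- ik(position, orientation): joint angles nearest the present ones, or None.
- camera(name): name is "scene" or "top"; returns a dict with "pixels" (400x640x3 uint8, blue, green, red), "fovy" (degrees; the focal length in pixels is half the picture's height over the tangent of half this angle, whatever the lens; pixels are square), "cx", "cy" (the principal point, pixels), "k1" (the pictures are not rectified: a ray, as slopes to the right and down, at radius r is drawn at 1 + k1 r^2 times it, then the intrinsics apply), "extrinsics" (4x4, takes a point from camera to world coordinates). Camera axes: x right, y down, z forward; pixel columns grow to the right and rows downward; lengths in m; the calibration is good to about 2 mm. A picture is of the moment at which its call begins. There is no depth.
A pose or a line that the arm cannot do raises PlanningError and nothing moves.
- finish_job(): hands the job in; it is judged then, once.
Readings, each from a call of its own:
- current_t(): time.
- current_joint_positions(): joint angles.
- current_qvel(): joint speeds.
- current_tau(): joint torques, N m.
- current_ee_pos(): TCP position.
- current_tcp_rot(): TCP orientation.
- current_wrist_force(): force on the tool from outside, world axes, zero at the start.
- current_moment(): the same for the moment, N m.
- current_gripper_width(): finger opening in m.
- current_grasp_force(): force on a finger pad.
Only numpy, scipy, OpenCV 4.12 (cv2) and the standard library are available. Lean on these libraries where they do the work, as an engineer would, in place of code of your own. Each camera call takes 0.05 s, during which the arm holds its last target. There are 200 camera calls.

TASK

Hang the blue basket that stands on the aluminium fixture by its handle on the twin hook of the stand and let go of it. Then set the black wheel with the orange bushing flat on the cleared fixture bed, centred on the white sprung stop plate (over the blue centre line), and push the plate back with its rim (not with the gripper) until the pointer stands in the green zone, never as far as the red. Be my third hand while I fasten it: finish while still holding the wheel steadily pressed there, and leave the yellow-bushed wheel and the pliers where they are.

Things in the scene. Friction and masses are not known exactly. Their poses are not given: they have to be found in the camera images.
- fixture: Fixed fixture. Aluminium bed plate 8 mm thick with a blue centre line along x; origin on the table under it: bed spans x -110 to 100, y -75 to 75 mm, top at z = 8 mm. Grey scale housing at x 103 to 193, y -50 to 50 mm, 45 mm high, white/green/red scale on top. +x runs from the bed's open end to the stop plate (the direction to press).
- stop (a joint): Travel (m) of the white sprung stop plate along fixture +x: 0 at rest, at most 0.030. The spring pushes back with 3 N + 500 N/m x travel. Its black pointer is in the green zone from 0.008 to 0.018 (7 to 12 N; middle 0.013 = 9.5 N) and enters the red at 0.023.
- stop_face (a point): Middle of the stop plate's pressing face (moves with the plate): 90 mm wide, from 10 to 44 mm above the table, square to fixture x. At rest it lies 55 mm from the fixture origin along fixture +x. Axes as the fixture's.
- wheel: The wheel to press: loose disc 100 mm in diameter, 28 mm thick, black on top, dark grey below, radial slit; an upright ORANGE bushing 36 mm in diameter (collar lobes 1.5 mm proud, look only) rises 34 mm from its centre, 62 mm high in all; about 450 g. Starts on the table left or right of the fixture. Origin: centre of its underside.
- basket: Loose blue basket, 80 (x) x 120 (y) x 50 mm high, three yellow bushings fixed in it (tops at 38 mm), rigid steel bail handle; about 220 g. Starts standing on the fixture bed. Origin: centre of its underside. The bail rises at y = -56 and 56 mm to a straight top bar along y.
- handle (a point): Middle of the basket handle's top bar: round bar 10 mm in diameter along the basket's y axis, 102 mm clear between its uprights, centre 130 mm above the basket's underside.
- stand: Fixed stand, left or right of the fixture; origin on the table below the hook's lowest point. Foot 140 x 140 mm. A post at x = 85 mm carries a crossbar (front x = 75 mm, 90 mm wide, top z = 187 mm); from it two 8 mm rods at y = -30 and 30 mm run to -x, dip lowest at x = 0 and turn up at x = -24 mm to tips 191 mm above the table.
- hook_seat (a point): Where the middle of the handle bar lies when hung: midway between the two hook rods, 170 mm above the table, over the stand's origin. The bar lies along the stand's y axis across both rods, between upturned tips and crossbar; it must pass over the tips (21 mm above this point) with the basket below the rods, so bring it in level from the -x side. Rods 52 mm clear apart.
- wheel_yellow: Bystander: same kind of wheel with a YELLOW bushing, loose. Leave it. Origin: centre of its underside.
- pliers: Bystander: loose pliers with red grips, about 180 mm long (along x), 14 mm high. Leave them.
Things that resemble listed ones, but are neither listed nor needed, are in the scene too. Leave any brown look-alike of the wheel alone.

How it is judged:
By the outcome, as a careful person would: the job done as asked, in the order asked, and still so for the second after the job is handed in, while the arm keeps its last pose, push and grip.
It also fails if it takes over 72 s, if anything falls off the work surface, if the arm or the gripper's body presses on something with over 40 N, if the wrist force passes 120 N, or if a joint passes its speed limit or range.

## Working session

There is one attempt and no reset: what is moved stays moved. The work goes in short steps, each a Python script; the robot and the scene stay as the last script left them, time stands still between calls to the robot, and variables do not carry over. Pictures are saved under pics/ and viewed, at most 13 in all, crops included, and the job is handed in when it is done.

```bash
mkdir -p pics; cat > h.py <<'E'
import numpy as np, cv2
from station import *
def unproj(c,uv,z):
    uv=np.atleast_2d(np.array(uv,float)); f=200/np.tan(np.radians(c["fovy"])/2)
    K=np.array([[f,0,c["cx"]],[0,f,c["cy"]],[0,0,1]])
    s=cv2.undistortPoints(uv.reshape(-1,1,2),K,np.array([c["k1"],0,0,0.]),None,None).reshape(-1,2) if 0 else None
    d=(uv-[c["cx"],c["cy"]])/f; s=d.copy()
    for _ in range(50): s=d/(1+c["k1"]*(s**2).sum(1,keepdims=True))
    E=np.array(c["extrinsics"]); r=np.c_[s,np.ones(len(s))]@E[:3,:3].T; o=E[:3,3]
    return o+r*((z-o[2])/r[:,2])[:,None]
def proj(c,P):
    P=np.atleast_2d(np.array(P,float)); E=np.array(c["extrinsics"]); f=200/np.tan(np.radians(c["fovy"])/2)
    q=(P-E[:3,3])@E[:3,:3]; s=q[:,:2]/q[:,2:]; s=s*(1+c["k1"]*(s**2).sum(1,keepdims=True))
    return s*f+[c["cx"],c["cy"]]
def snap(n,fn):
    c=camera(n); np.save("pics/"+fn+".npy",c,allow_pickle=True); cv2.imwrite("pics/"+fn+".png",c["pixels"]); return c
def load(fn): return np.load("pics/"+fn+".npy",allow_pickle=True).item()
E
python3 - <<'E'
from h import *
for n in("scene","top"):
    c=snap(n,n+"0"); print(n,c["fovy"],c["cx"],c["cy"],c["k1"],np.array(c["extrinsics"]).round(3).tolist())
print(current_tcp_rot(),current_ee_pos(),current_gripper_width(),current_t())
E
```

```text
scene 49.377049792665524 316.1349539929256 205.1038944080183 -0.022042295917697033 [[0.369, 0.73, -0.575, 1.255], [0.93, -0.296, 0.22, -0.219], [-0.01, -0.615, -0.788, 1.076], [0.0, 0.0, 0.0, 1.0]]
top 56.33088113008056 317.935119652544 198.7375424711234 -0.0688356923159991 [[0.016, -0.994, 0.106, 0.451], [-1.0, -0.014, 0.013, 0.04], [-0.012, -0.106, -0.994, 1.064], [0.0, 0.0, 0.0, 1.0]]
[-6.04392060e-05  1.34964674e-01  9.90850295e-01 -4.75137775e-04] [0.15373749 0.55383804 0.23088172] 0.08540063934217666 0.1
```

View pics/scene0.png

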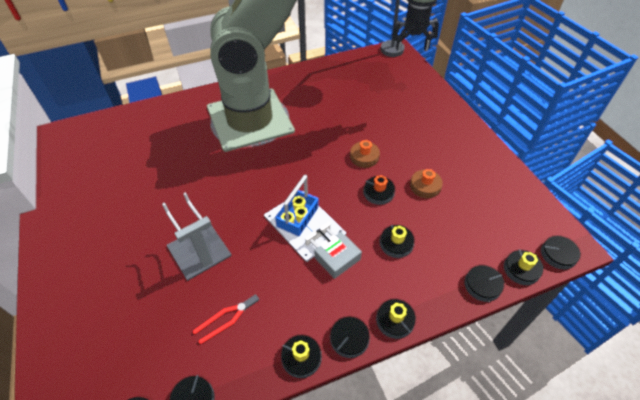

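View pics/top0.png

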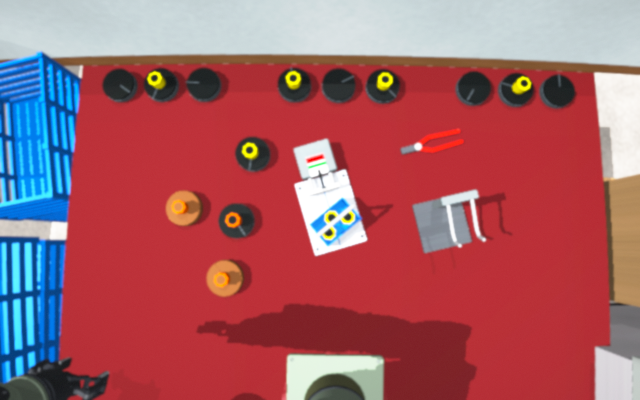

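Scene: the stand is left in the image at (195,240), fixture with basket at (310,225), orange/black wheel at (379,187), yellow-bushed wheel at (397,240), pliers at (225,320). Top: fixture at (325,205), orange wheel at (236,221), stand at (450,220), brown decoys at (183,208) and (225,278).

```bash
python3 - <<'E'
from h import *
a=load("top0")["pixels"][125:265,290:490]; b=load("scene0")["pixels"][160:290,150:370]
cv2.imwrite("pics/c1.png",cv2.resize(a,None,fx=4,fy=4,interpolation=cv2.INTER_CUBIC)); cv2.imwrite("pics/c2.png",cv2.resize(b,None,fx=3.6,fy=3.6,interpolation=cv2.INTER_CUBIC))
for n in("top0","scene0"):
    c=load(n); p=c["pixels"]; hsv=cv2.cvtColor(p,cv2.COLOR_BGR2HSV)
    H,S,V=[hsv[...,i].astype(int) for i in range(3)]
    for name,m,z in [("orange",(H>3)&(H<16)&(S>200)&(V>180),.062),("yellow",(H>22)&(H<35)&(S>150)&(V>120),.046),("blue",(H>98)&(H<118)&(S>150)&(V>60),.058),("dark",(V<60),.028),("white",(V>170)&(S<50),.008)]:
        k,l,st,ce=cv2.connectedComponentsWithStats(m.astype(np.uint8))
        for i in range(1,k):
            if st[i,4]>25 and 150<ce[i][0]<470 and 120<ce[i][1]<300: print(n,name,st[i].tolist(),ce[i].round(1),unproj(c,ce[i],z)[0].round(3))
E
```

```text
top0 orange [179, 200, 8, 14, 32] [183.7 208.1] [0.527 0.419 0.062]
top0 orange [225, 212, 16, 15, 72] [232.9 219.4] [0.498 0.282 0.062]
top0 orange [219, 272, 10, 14, 30] [225.6 277.1] [0.344 0.296 0.062]
top0 yellow [241, 142, 17, 17, 191] [249.5 150.3] [0.693 0.247 0.046]
top0 yellow [326, 212, 10, 10, 44] [329.3 215.5] [0.514 0.021 0.046]
top0 yellow [342, 212, 12, 11, 54] [348.3 217.8] [ 0.508 -0.03   0.046]
top0 yellow [324, 228, 10, 11, 42] [329.5 234.2] [0.463 0.02  0.046]
top0 blue [329, 199, 19, 14, 141] [339.4 205.6] [ 0.54  -0.005  0.058]
top0 blue [321, 213, 40, 32, 189] [341.1 229.1] [ 0.477 -0.01   0.058]
top0 blue [311, 214, 15, 18, 137] [318.4 223.2] [0.492 0.051 0.058]
top0 dark [237, 138, 32, 32, 481] [254.7 154.4] [0.685 0.235 0.028]
top0 dark [223, 205, 31, 27, 340] [242.3 215.5] [0.511 0.264 0.028]
top0 dark [229, 229, 10, 8, 44] [234.7 231.7] [0.466 0.284 0.028]
top0 white [294, 139, 73, 117, 3977] [324.5 195.6] [0.573 0.035 0.008]
top0 white [413, 143, 9, 8, 46] [417.  146.4] [ 0.72  -0.231  0.008]
top0 white [441, 190, 45, 57, 760] [460.5 212. ] [ 0.531 -0.353  0.008]
scene0 yellow [294, 197, 12, 24, 130] [298.9 207.7] [0.493 0.016 0.046]
scene0 yellow [392, 225, 15, 18, 182] [398.5 234.1] [0.689 0.247 0.046]
scene0 blue [276, 195, 42, 40, 498] [298.7 217.1] [0.534 0.001 0.058]
scene0 blue [289, 202, 4, 10, 29] [290.4 206.7] [ 0.489 -0.008  0.058]
scene0 dark [364, 180, 30, 24, 416] [378.1 192.9] [0.518 0.27  0.028]
scene0 dark [380, 227, 34, 30, 542] [395.2 243.5] [0.704 0.231 0.028]
scene0 white [223, 90, 71, 58, 981] [267.  125.7] [0.067 0.048 0.008]
scene0 white [264, 175, 43, 51, 309] [283.2 202.4] [ 0.427 -0.013  0.008]
scene0 white [163, 199, 46, 39, 354] [187.3 221.4] [ 0.387 -0.308  0.008]
scene0 white [278, 207, 83, 64, 2044] [322.8 240.2] [0.604 0.048 0.008]
```

View pics/c1.png

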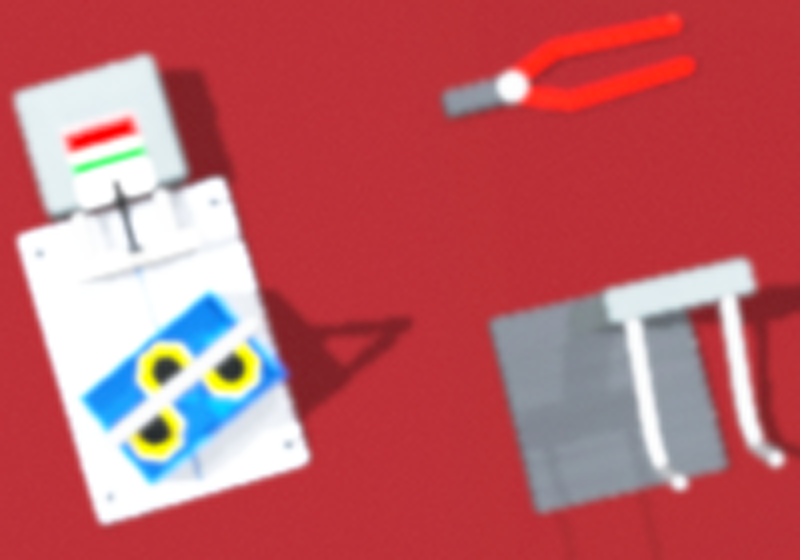

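View pics/c2.png

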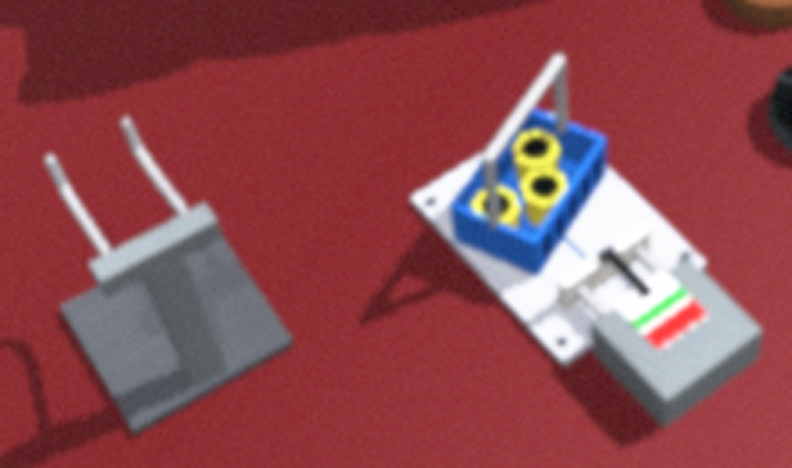

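Crops: top crop shows bed corners (18,235),(222,178),(310,460),(100,524), handle bar (112,440)-(256,326), rod tips (680,483),(777,460), foot corners (490,322),(540,514),(727,465). Scene crop shows handle (490,162)-(560,58), rod tips (50,158),(126,120).

```bash
python3 - <<'E'
from h import *
t=load("top0"); s=load("scene0")
T=lambda P,z: unproj(t,(np.array(P,float)+.5)/4-.5+[290,125],z)
S=lambda P,z: unproj(s,(np.array(P,float)+.5)/3.6-.5+[150,160],z)
def show(n,P): print(n,P[:,:2].round(4).tolist())
b=T([(18,235),(222,178),(310,460),(100,524)],.008); show("bed",b)
loc=np.array([(100,75),(100,-75),(-110,-75),(-110,75)])/1000
def fit(loc,W):
    lc=loc-loc.mean(0); wc=W[:,:2]-W[:,:2].mean(0)
    a=np.arctan2((lc[:,0]*wc[:,1]-lc[:,1]*wc[:,0]).sum(),(lc*wc).sum()); R=np.array([[np.cos(a),-np.sin(a)],[np.sin(a),np.cos(a)]])
    o=W[:,:2].mean(0)-R@loc.mean(0); return np.degrees(a),o,(W[:,:2]-(loc@R.T+o)).round(4).tolist()
print(fit(loc,b))
bs=S([(700,262),(565,364),(412,197)],.008); print("bed scene",fit(loc[[0,1,2]][[0,1,2]],bs))
show("handle top",T([(112,440),(256,326)],.138)); show("handle scene",S([(490,160),(560,58)],.138))
show("handle top line heading",np.diff(T([(112,440),(256,326)],.138),axis=0))
show("tips top",T([(680,483),(777,460)],.187)); show("tips scene",S([(126,120),(50,158)],.187))
show("xbar top",T([(605,293),(745,258)],.187))
f=T([(490,322),(540,514),(727,465)],.006); show("foot",f)
print(np.degrees(np.arctan2(*(f[0]-f[1])[1::-1])),np.linalg.norm(f[0]-f[1]),np.linalg.norm(f[2]-f[1]),"foot ctr",(f[0]+f[2])[:2]/2)
for c,n,(x0,y0,x1,y1) in((t,"top",(215,195,260,245)),(s,"scene",(355,168,402,208))):
    p=c["pixels"]; hsv=cv2.cvtColor(p,cv2.COLOR_BGR2HSV).astype(int); H,Sa,V=[hsv[...,i] for i in range(3)]
    R=np.zeros(V.shape,bool); R[y0:y1,x0:x1]=1
    o=R&(H>3)&(H<18)&(Sa>130)&(V>110)
    ys,xs=np.nonzero(o); print(n,"orange bbox",xs.min(),xs.max(),ys.min(),ys.max(),xs.mean(),ys.mean(), unproj(c,(xs.mean(),ys.mean()),.055)[0].round(4))
    m=(R&((V<75)|o)).astype(np.uint8); k,l,st,ce=cv2.connectedComponentsWithStats(m); i=1+st[1:,4].argmax()
    cn=max(cv2.findContours((l==i).astype(np.uint8),0,1)[0],key=cv2.contourArea); e=cv2.fitEllipse(cv2.convexHull(cn)); print(n,"disc",e,st[i], unproj(c,e[0],.02)[0].round(4))
E
```

```text
bed [[0.6066, 0.1225], [0.6499, -0.0228], [0.4499, -0.0863], [0.403, 0.0605]]
(np.float64(17.232837698661314), array([0.53211207, 0.01993931]), [[0.0012, 0.0013], [0.0001, -0.0008], [0.0006, -0.0021], [-0.0018, 0.0015]])
bed scene (np.float64(17.515472920349), array([0.53126865, 0.01943936]), [[-0.0019, -0.0037], [0.002, 0.0015], [-0.0001, 0.0022]])
handle top [[0.4605, 0.0514], [0.5324, -0.037]]
handle scene [[0.5356, -0.0338], [0.4583, 0.0525]]
handle top line heading [[0.0719, -0.0884]]
tips top [[0.4392, -0.2826], [0.4532, -0.341]]
tips scene [[0.4361, -0.2813], [0.4509, -0.34]]
xbar top [[0.5507, -0.2399], [0.5729, -0.325]]
foot [[0.5492, -0.2146], [0.4141, -0.249], [0.4498, -0.3833]]
14.245195240918214 0.13947790689222891 0.1390308046283981 foot ctr [ 0.49951617 -0.29897992]
top orange bbox 224 241 212 227 232.88505747126436 219.4022988505747 [0.4986 0.2833 0.055 ]
top disc ((236.3897705078125, 220.39907836914062), (32.999691009521484, 34.40635681152344), 81.29349517822266) [220 205  34  32 789] [0.4976 0.2817 0.02  ]
scene orange bbox 374 387 175 190 380.14814814814815 182.59259259259258 [0.5019 0.2817 0.055 ]
scene disc ((378.4116516113281, 189.69056701660156), (28.866121292114258, 31.148202896118164), 75.21343994140625) [363 175  32  30 682] [0.5006 0.2804 0.02  ]
```

```bash
cat >> h.py <<'E'
from scipy.spatial.transform import Rotation as Ro
def q(h):
    h=np.radians(h); M=np.array([[-np.sin(h),np.cos(h),0],[np.cos(h),np.sin(h),0],[0,0,-1.]]).T
    x,y,z,w=Ro.from_matrix(M).as_quat(); return [w,x,y,z]
def rot(d): d=np.radians(d); return np.array([[np.cos(d),-np.sin(d)],[np.sin(d),np.cos(d)]])
FO=np.array([.5318,.0197]); FH=17.3; SO=np.array([.4683,-.3052]); SH=14.0; WH=np.array([.4995,.2812]); G=.019
def fx(x,y): return FO+rot(FH)@[x,y]
def sx(x,y): return SO+rot(SH)@[x,y]
def st(): print("t",round(current_t(),2),"p",np.round(current_ee_pos(),4),"F",np.round(current_wrist_force(),1),"w",round(current_gripper_width(),4),"g",np.round(current_grasp_force(),1))
E
python3 - <<'E'
from h import *
H=[.4968,.0083]
for P,h in [(H+[.2],40.5),(H+[.119],40.5),(list(sx(-.09,0))+[.192],SH),(list(sx(0,0))+[.15],SH),(list(WH)+[.034],FH),(list(fx(.018,0))+[.042],FH),(list(fx(-.02,0))+[.1],FH)]:
    r=ik(P,q(h)); print(None if r is None else np.round(r,2))
goto(H+[.20],q(40.5)); grip(.06,60); movel(H+[.119],max_speed=.1); st(); grip(0,60); st()
movel(H+[.135],max_speed=.05); st(); movel(H+[.23]); st(); snap("scene","s1"); snap("top","t1")
a=cv2.resize(load("s1")["pixels"][130:290,150:370],None,fx=3.5,fy=3.5,interpolation=cv2.INTER_CUBIC); cv2.imwrite("pics/c3.png",a)
E
```

```text
[-0.08  0.64 -0.01  1.81  0.01  0.7   0.62]
[-0.05  0.77 -0.06  1.89  0.09  0.48  0.53]
[ 0.79  0.66 -0.26  1.8   0.24  0.71  0.64]
[ 0.67  0.8  -0.29  1.64  0.31  0.75  0.48]
[-0.6   0.99  0.06  1.66 -0.11  0.49 -0.17]
[-0.11  0.96  0.02  1.75 -0.03  0.44  0.23]
[-0.11  0.82  0.03  1.85 -0.05  0.47  0.26]
t 3.73 p [0.497  0.0083 0.1195] F [0.2 0.7 0.6] w 0.0599 g 0.0
t 4.27 p [0.4971 0.0084 0.1192] F [0.9 2.3 5.8] w 0.0077 g 58.6
t 4.73 p [0.4968 0.0083 0.1352] F [ 0.3 -0.1 -2.2] w 0.0073 g 58.4
t 5.52 p [0.4965 0.0083 0.2292] F [-0.1  0.8 -2.2] w 0.0079 g 58.4
```

View pics/c3.png

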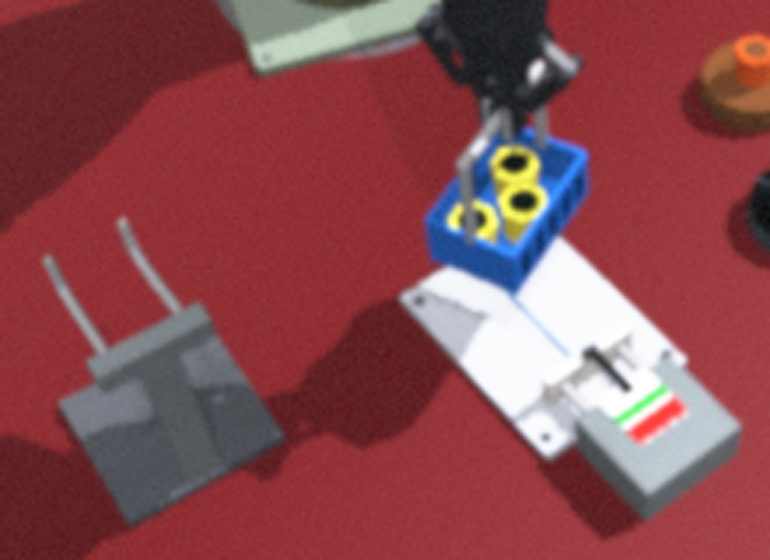

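The basket hangs straight from the gripper and clear of the bed at about (510,200) in the crop. The next move is to the stand.

```bash
python3 - <<'E'
from h import *
goto([.41,-.09,.229],q(SH)); movel(list(sx(-.12,0))+[.194],max_speed=.15); st()
movel(list(sx(-.07,0))+[.194],max_speed=.06); dwell(.3); snap("scene","s2"); snap("top","t2"); st()
a=cv2.resize(load("s2")["pixels"][150:290,120:320],None,fx=2.9,fy=2.9,interpolation=cv2.INTER_CUBIC)
b=cv2.resize(load("t2")["pixels"][160:300,390:520],None,fx=2.9,fy=2.9,interpolation=cv2.INTER_CUBIC); cv2.imwrite("pics/c4.png",np.hstack([a[:,:420],b]))
E
```

```text
t 8.04 p [ 0.3522 -0.3337  0.1941] F [-0.4  1.5 -1.9] w 0.008 g 58.5
t 9.43 p [ 0.4003 -0.3222  0.194 ] F [-0.  -0.2 -2.2] w 0.0079 g 58.5
```

View pics/c4.png

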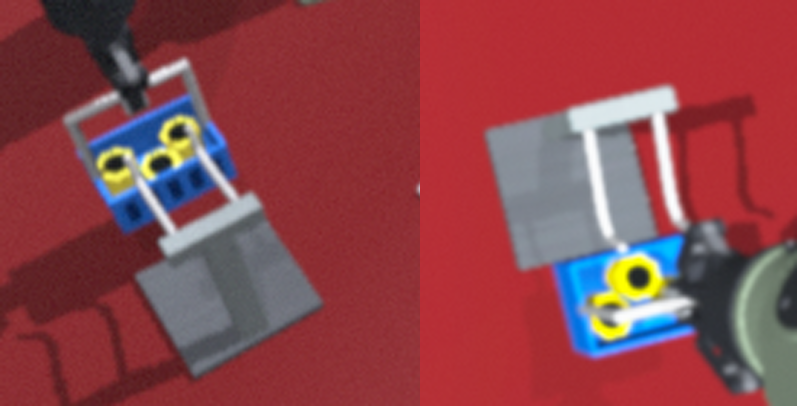

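The bar is parallel to the stand's y axis, with its middle facing the two tips (left view: bar (68,118)-(190,65), tips about (130,155) and (190,130)). Bringing it in.

```bash
python3 - <<'E'
from h import *
r=movel(list(sx(0,0))+[.194],max_speed=.07,contact_N=6); print(r); st()
if not r:
    dwell(.2); r=movel(list(sx(0,0))+[.147],max_speed=.04,contact_N=2.5); print(r); st()
    snap("scene","s3"); snap("top","t3")
    a=cv2.resize(load("s3")["pixels"][150:290,120:320],None,fx=2.9,fy=2.9,interpolation=cv2.INTER_CUBIC)
    b=cv2.resize(load("t3")["pixels"][160:300,390:520],None,fx=2.9,fy=2.9,interpolation=cv2.INTER_CUBIC); cv2.imwrite("pics/c5.png",np.hstack([a[:,:420],b]))
E
```

```text
False
t 10.57 p [ 0.4679 -0.3055  0.194 ] F [ 0.   0.  -1.9] w 0.0079 g 58.5
True
t 11.74 p [ 0.4682 -0.3052  0.1515] F [-0.7  0.   7.2] w 0.0079 g 59.6
```

View pics/c5.png

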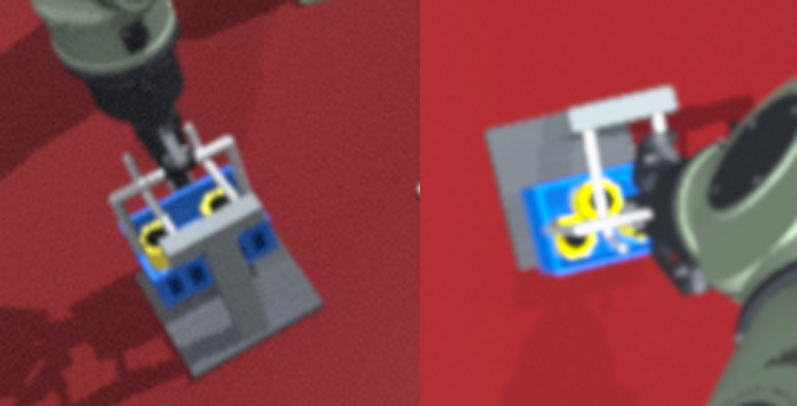

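The bar lies across both rods behind the upturned tips (left view: tips at (130,155) and (190,128), bar (110,195)-(232,140)), and contact came at a bar height of 170.5 mm. Release, then on to the wheel.

```bash
python3 - <<'E'
from h import *
grip(.035,40); st(); p=list(current_ee_pos()); movel(p[:2]+[.26],max_speed=.1); st()
goto(list(WH)+[.16],q(FH)); grip(.08,60); snap("scene","s4"); snap("top","t4"); st()
c=load("s4")
hsv=cv2.cvtColor(load("t4")["pixels"],cv2.COLOR_BGR2HSV)
a=cv2.resize(c["pixels"][150:290,120:420],None,fx=2.6,fy=2.6,interpolation=cv2.INTER_CUBIC); cv2.imwrite("pics/c6.png",a)
E
```

```text
t 12.22 p [ 0.4679 -0.3049  0.1512] F [-0.4 -0.1  1.4] w 0.0351 g 0.0
t 13.45 p [ 0.4677 -0.3048  0.2595] F [-0.4 -0.7 -0.3] w 0.0351 g 0.0
t 16.19 p [0.4995 0.2812 0.16  ] F [ 0.1 -0.8 -0.6] w 0.08 g 0.0
```

View pics/c6.png

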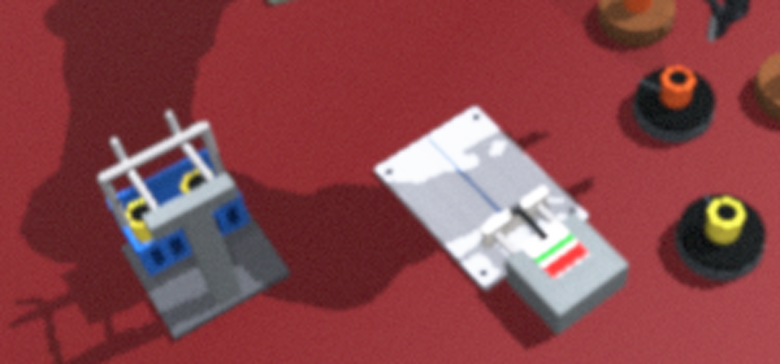

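The basket hangs released on the hook at about (165,190). The cleared bed shows its blue line from (432,138) to (500,212), and the orange wheel is at (675,105). I'll check that the gripper appears where it should, then refine the centre line and wheel.

```bash
python3 - <<'E'
from h import *
c=load("s4"); print("tcp px",proj(c,[.4995,.2812,.16]),"bushing top",unproj(c,[678/2.6+120,150+76/2.6],.062)[0].round(4))
L=unproj(c,np.array([(432,138),(500,212)])/2.6+[120,150],.008)
for l in L: print("line in fixture frame",(rot(FH).T@(l[:2]-FO)).round(4))
E
```

```text
tcp px [[383.41415184 158.40924906]] bushing top [0.4955 0.2863 0.062 ]
line in fixture frame [-0.1022  0.0053]
line in fixture frame [0.034  0.0013]
```

```bash
python3 - <<'E'
from h import *
for n in("s4","t4"):
    c=load(n); p=c["pixels"].astype(int)
    xs,ys=np.meshgrid(np.arange(640),np.arange(400)); uv=np.c_[xs.ravel(),ys.ravel()]
    W=unproj(c,uv,.008)[:,:2]; f=((W-FO)@rot(FH)).reshape(400,640,2)
    R=(f[...,0]>-.1)&(f[...,0]<.04)&(abs(f[...,1])<.02)
    b=p[...,0]-(p[...,2]); w=np.where(R,np.clip(b-np.median(b[R])-8,0,None),0)
    for lo,hi in((-.1,-.06),(-.06,-.02),(-.02,.04)):
        m=w*((f[...,0]>lo)&(f[...,0]<hi)); print(n,lo,m.sum(),(m*f[...,1]).sum()/max(m.sum(),1))
    # face/housing check: bed edges
    V=p.min(2); 
    for x in(-.08,-.04,0.0):
        r=(abs(f[...,0]-x)<.01)&(abs(f[...,1])<.11); red=(p[...,2]-p[...,0]>70)&r
        bed=r&~red&(p[...,2]-p[...,0]<50); y=f[...,1][bed]; print("  edges",x,np.percentile(y,[2,98]).round(4))
E
```

```text
s4 -0.1 18.0 0.0017889980426088982
s4 -0.06 356.0 0.0014018010559774744
s4 -0.02 595.0 0.0015024262122734868
  edges -0.08 [-0.0763  0.0758]
  edges -0.04 [-0.0769  0.0765]
  edges 0.0 [-0.0773  0.0745]
t4 -0.1 0.0 0.0
t4 -0.06 454.0 0.00011639883136209124
t4 -0.02 986.0 0.0005105212084263362
  edges -0.08 [-0.0748  0.0749]
  edges -0.04 [-0.0752  0.0758]
  edges 0.0 [-0.0752  0.0738]
```

The line agrees with the fixture frame to about 1 mm. I'll grip the bushing twice at right angles, so that it is centred in both directions.

```bash
python3 - <<'E'
from h import *
W=list(WH)
goto(W+[.12],q(FH-90)); print(np.round(current_joint_positions(),2)); print(movel(W+[.040],max_speed=.1,contact_N=8)); st(); grip(0,25); st(); grip(.08); movel(W+[.10],max_speed=.15)
goto(W+[.10],q(FH)); print(movel(W+[.036],max_speed=.1,contact_N=8)); st(); grip(0,80); st()
movel(W+[.046],max_speed=.05); st(); movel(W+[.12]); st(); snap("scene","s5"); snap("top","t5")
E
```

```text
[-0.83  0.92  0.54  1.63 -0.63  0.77 -1.27]
False
t 18.23 p [0.4998 0.2813 0.0405] F [ 0.7  0.3 -0. ] w 0.0803 g 0.0
t 18.69 p [0.4995 0.2816 0.0404] F [-2.   1.2  7. ] w 0.0354 g 24.4
False
t 21.62 p [0.4997 0.2813 0.0365] F [ 0.2  0.4 -0.3] w 0.0801 g 0.0
t 22.12 p [0.4995 0.2812 0.0367] F [-2.8 -1.7 10.6] w 0.0339 g 78.8
t 22.48 p [0.4996 0.2813 0.0462] F [ 0.4 -0.3 -5.4] w 0.0339 g 80.0
t 23.12 p [0.4991 0.2811 0.1192] F [ 0.5  0.6 -5.4] w 0.0336 g 80.1
```

```bash
cat >> h.py <<'E'
YC=.0008
E
python3 - <<'E'
from h import *
goto(list(fx(-.02,YC))+[.12],q(FH)); st()
r=movel(list(fx(-.02,YC))+[.040],max_speed=.05,contact_N=4); print(r); st(); dwell(.2); st()
z=current_ee_pos()[2]
snap("scene","s6"); snap("top","t6")
a=cv2.resize(load("s6")["pixels"][190:290,250:370],None,fx=4,fy=4,interpolation=cv2.INTER_CUBIC)
b=cv2.resize(load("t6")["pixels"][135:235,285:365],None,fx=4,fy=4,interpolation=cv2.INTER_CUBIC); cv2.imwrite("pics/c7.png",np.hstack([a,b]))
E
```

```text
t 24.26 p [0.5126 0.0156 0.1198] F [-0.   0.  -5.3] w 0.0335 g 80.1
True
t 25.62 p [0.5124 0.0145 0.0446] F [-1.4 -1.3 11.8] w 0.034 g 81.8
t 25.82 p [0.5124 0.0145 0.0446] F [-0.8 -0.1 11.8] w 0.0339 g 81.8
```

View pics/c7.png

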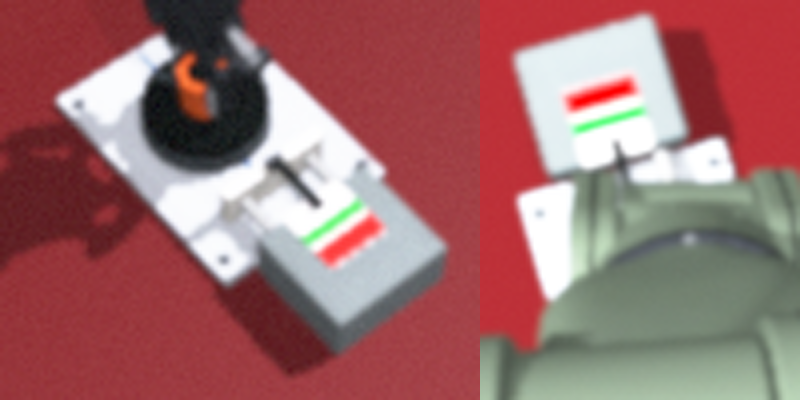

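The wheel sits flat on the bed at (205,115), with the orange bushing gripped and a gap to the plate. I'll ease the down force and then press, watching position and force.

```bash
python3 - <<'E'
from h import *
z=current_ee_pos()[2]
d=rot(FH)[:,0]
def ff(): F=np.array(current_wrist_force()); return round(float(F[:2]@d),1),round(float(F[2]),1)
for k in range(4):
    if current_wrist_force()[2]<2: break
    z+=.0003; movel(list(fx(-.02,YC))+[z],max_speed=.02); dwell(.15); print("z",round(z,4),ff())
for x in (-.012,-.004,.002,.006,.010,.014):
    movel(list(fx(x,YC))+[z],max_speed=.03); dwell(.15); print(x,((np.array(current_ee_pos())[:2]-FO)@rot(FH)).round(4),ff(),round(current_t(),1))
snap("scene","s7"); snap("top","t7")
a=cv2.resize(load("s7")["pixels"][190:290,250:370],None,fx=4,fy=4,interpolation=cv2.INTER_CUBIC)
b=cv2.resize(load("t7")["pixels"][135:235,285:365],None,fx=4,fy=4,interpolation=cv2.INTER_CUBIC); cv2.imwrite("pics/c8.png",np.hstack([a,b]))
E
```

```text
z 0.045 (0.1, -4.8)
-0.012 [-0.0121  0.0008] (0.2, -5.2) 26.9
-0.004 [-0.0041  0.0008] (-0.5, -5.4) 27.5
0.002 [0.0019 0.0008] (0.7, -5.1) 28.0
0.006 [0.0057 0.0008] (-1.5, -4.0) 28.4
0.01 [0.0097 0.0008] (-4.1, -3.0) 28.8
0.014 [0.0135 0.0008] (-5.6, -2.2) 29.3
```

View pics/c8.png

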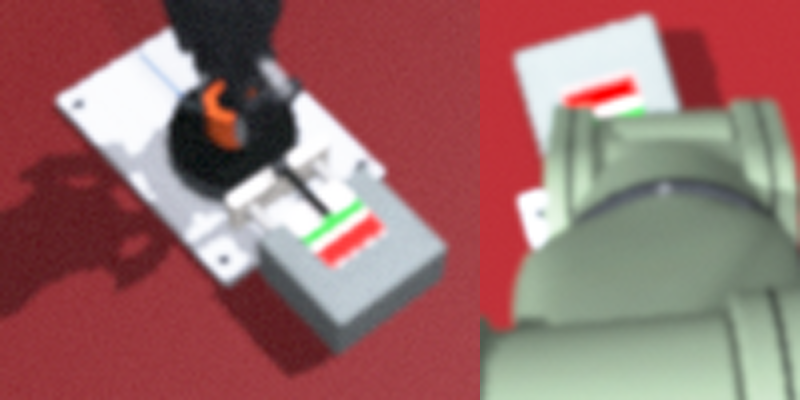

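The pointer tip at (328,213) is just short of the green band, and 5.6 N agrees with about 5 mm of travel. I'll press on, and lower slightly because the wheel's weight is not yet on the bed.

```bash
python3 - <<'E'
from h import *
d=rot(FH)[:,0]
def ff(): F=np.array(current_wrist_force()); return round(float(F[:2]@d),1),round(float(F[2]),1)
def rep(s): print(s,((np.array(current_ee_pos())[:2]-FO)@rot(FH)).round(4),round(current_ee_pos()[2],4),ff(),np.round(current_moment(),2),round(current_t(),1))
z=.0450
for x in (.017,.0205): movel(list(fx(x,YC))+[z],max_speed=.03); dwell(.2); rep(x)
for k in range(5):
    if ff()[1]>1.5: break
    z-=.0002; movel(list(fx(.0205,YC))+[z],max_speed=.02); dwell(.2); rep(z)
snap("scene","s8")
a=cv2.resize(load("s8")["pixels"][190:290,250:370],None,fx=6,fy=6,interpolation=cv2.INTER_CUBIC)
cv2.imwrite("pics/c9.png",a)
E
```

```text
0.017 [0.0163 0.0008] 0.0449 (-7.6, -1.9) [-0.59  1.6  -0.  ] 29.8
0.0205 [0.0196 0.0008] 0.0449 (-9.5, -1.2) [-0.69  1.83 -0.02] 30.3
0.0448 [0.0196 0.0008] 0.0449 (-9.5, 2.4) [-0.65  1.96 -0.08] 30.7
```

View pics/c9.png

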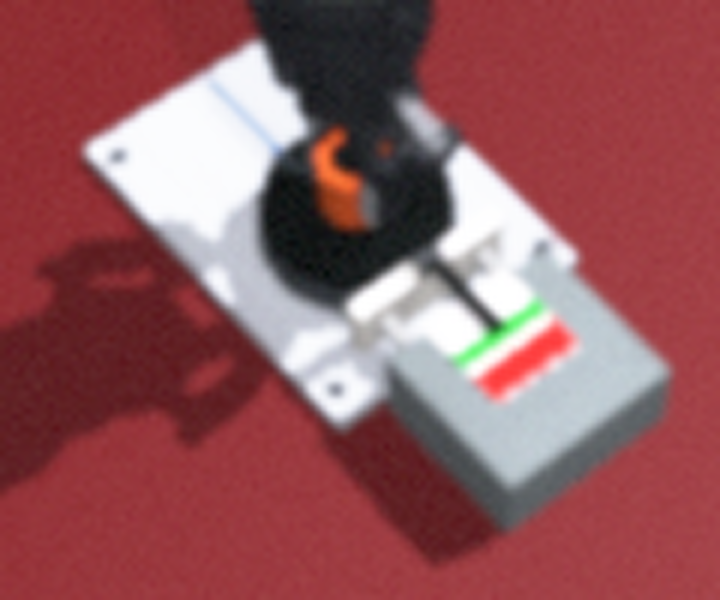

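The pointer tip at (495,325) lies in the green band. 9.5 N corresponds to about 13 mm of travel, and the wheel rests on the bed. I'll check that it holds steady, then hand in.

```bash
python3 - <<'E'
from h import *
dwell(1.0); st(); F=np.array(current_wrist_force()); print(F[:2]@rot(FH)[:,0])
c=snap("scene","s9"); p=c["pixels"]; p0=load("s8")["pixels"]; print("image change",np.abs(p[190:290,250:370].astype(int)-p0[190:290,250:370]).mean())
if 8<-(F[:2]@rot(FH)[:,0])<11.5: print(finish_job())
E
```

```text
t 31.77 p [0.5503 0.0263 0.0449] F [-9.4 -3.   2.4] w 0.0337 g 81.5
-9.90643758672907
image change 1.9995
the job is handed in; nothing more can be done
None
```

I handed the job in at about 32 s: the basket hangs released on the twin hook, and the arm is still holding the orange-bushed wheel flat on the bed, pressed on the plate at about 9.9 N with the pointer in the green. I didn't touch the yellow-bushed wheel or the pliers.

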